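# Take the charged battery pack off the pull-out charger

### The arm

A 7-joint arm with a two-finger parallel gripper is mounted at the origin on the work surface. World frame = base frame: x ahead of the robot, y to its left, z up, the work surface at z = 0. Lengths are in m, angles in rad, forces in N, time in s.
With the tool pointing down it reaches from about 0.425 to 0.875 m from the base axis. Payload 4.7 kg.
Tool frame: the origin (TCP) lies between the finger pads; the fingertips stand ctrl.tip_reach ahead of it and the grasp point (between the pads) lies 5 mm behind it (ctrl.tip_reach is the distance from the TCP to the fingertips, in m); z points along the fingers, y is the direction in which the jaws open and shut (so a half turn about z gives the same grasp; the last joint's range is limited). The gripper opens to 87 mm and grips with 3 to 60 N. Pads are 19 mm wide; open, the fingers measure 117 mm over their backs; the gripper's body (75 mm by 190 mm) begins 51 mm behind the grasp point.
Start: joints at [-1.186, 0.321, -0.07, 1.45, 0.023, 1.371, -0.057], TCP at [0.236, 0.606, 0.237] pointing down, gripper open.
Joint ranges: [-2.86, 2.86], [-0.3, 2.09], [-1.38, 1.24], [0.06, 2.45], [-1.56, 4.7], [0.09, 2.05], [-2.69, 2.69]. Speed limits (rad/s): [2.57, 2.57, 3.14, 3.14, 3.14, 3.14, 3.14].

### API

Orientations are given as a rotation vector (axis times angle).
In Python, from bench import ctrl gives the robot as it stands.
- The arm moves only by the shell command python3 -m handwheel 'ROWS' [FORCE]. ROWS is JSON, a list of rows, each a list of 7 numbers: the shift along the tool's x, y, z in mm, then the turn, a rotation vector about the tool's x, y, z in rad, then the gripper's target within -1 to 1 (shut at 1, half-way at 0, fully open at -1). In form: [[dx, dy, dz, ax, ay, az, grip], ...]. A call has 1 to 12 rows; each row is the pose to reach, as a shift and turn from the pose commanded when the call began, along the tool's axes at that moment; what a row does not reach only later rows make up. A row lasts 1/8 s, in which the tool goes at most 62.5 mm and 10.7 degrees, less where a joint would pass 70% of its speed; a pose out of reach is approached as far as the arm can. A call with a gripper value outside its range is refused whole. The fingers move at their own pace and stop on an object; FORCE is the grip in N (left out, the last holds). Time passes only in rows, so rows that repeat a pose let the fingers close. It gives the time, the measured TCP pose, the force and the opening at its end, in the units of the state.
- ctrl.get_state(): the state, without advancing time (a new reading comes with each control period).
- ctrl.get_image(name): name is "scene" or "top"; returns the picture (420x560x3 uint8, red, green, blue); there is no depth.
- ctrl.camera_model(name): a dict with "mtx" (3x3 intrinsics, pixels), "xyz" and "orientation" of the camera in the world. Camera axes: x right, y up, looking along -z (the intrinsics and any distortion apply to the point x, -y, -z); pixel columns grow to the right and rows downward; lengths in m; the calibration is good to about 2 mm. A picture is of the moment at which its call begins. camera_model takes no time and is no camera call.
- ctrl.close_job(): hands the job in, once; it reports no verdict.
The state is a dict: "time": time; "joint_positions": joint angles; "qd": joint speeds; "joint_torque": joint torques, N m; "position": TCP position; "tool_rot": TCP orientation; "ft_force": force on the tool from outside, world axes, zero at the start; "torque": the same for the moment, N m; "grip_width": opening from 0.0 (shut) to 1.0 (fully open).
Only numpy, scipy, OpenCV 4.12 (cv2) and the standard library are available. Lean on these libraries where they do the work, as an engineer would, in place of code of your own. Each camera call takes 0.05 s, during which the arm holds its last target.

### The job

Pull the charging tray all the way out from under the shelf by its upright pull. Then take hold of the battery pack with the yellow bands by its two red side catches, squeeze both in while it sits in its bay, and lift it straight up, clear of the charger by about 10 cm. Finish still holding it there upright and still by the squeezed catches, the tray left out; leave the blue-banded pack in its bay and everything else on the bench and shelf where it is.

Things in the scene. Friction and masses are not known exactly. Their poses are not given: they have to be found in the camera images.
- shelf_edge (a point): Middle of the front edge of the rack's shelf, at its top, 173 mm above the bench. The rack is a fixed bench riser: plywood shelf 260 deep x 350 wide x 18 thick on two teal side panels, open at front and back. Axes are the rack's: its front faces its own -x (robot side), +y left as the robot sees it, z up. The charging tray comes out from under the shelf towards -x.
- tray (a joint): How far the charging tray is out, m: 0 home, 0.14 fully out at its stop. It slides level along the rack's -x, carrying charger and packs, and stays where left (about 2.5 N sliding friction, light damping). Home, the packs are mostly under the shelf (centres 20 mm behind its front edge); fully out, their centres stand 120 mm in front of the shelf's front edge.
- tray_pull (a point): The tray's pull: upright black fin with an orange tip, 36 mm deep (rack x), 16 mm thick (rack y), top 82 mm above the bench, sides free down to 32 mm; pinched from above across the 16 mm. Point: its middle, 55 mm above the bench, 85 mm in front of the shelf's edge while the tray is home. Axes as the rack's.
- charger_top (a point): Middle of the top of the grey two-bay charger on the tray (110 deep x 270 wide, top 72 mm above the bench); axes as the rack's; 105 mm behind the pull (rack +x). The bays are 65 mm to the left (+y) and right (-y) of it, a pack in each.
- yellow_pack_center (a point): Middle of the battery pack with two YELLOW bands and yellow ends (left or right bay): black body 80 (x) x 52 (y) x 60 mm high, 0.3 to 0.55 kg, standing on the charger's top, a stem reaching 32 mm down into the bay. Point: half-way up the body, midway between its catches, 102 mm above the bench while seated. Axes as the rack's while seated. Hooks hold it down; it lifts straight up only while both catches are pressed.
- yellow_pack_left_face (a point): Middle of the outer face of its red catch on the pack's +y side, 33 mm from the pack's middle at the same height (27.5 mm when pressed home). The catch is 24 mm wide (pack x), 26 mm high and stands 7 mm proud of the body; 66 mm over both catches, 55 mm pressed home. Sprung: 3 N to start, 6.3 N pressed home.
- yellow_pack_right_face (a point): The same for the red catch on the pack's -y side.
- yellow_pack_left (a joint): How far the yellow-banded pack's +y catch is pressed in, m: 0 out, 0.0055 home; its hook is free from about 0.0035 on.
- yellow_pack_right (a joint): The same for the catch on its -y side.
- blue_pack_center (a point): The same point of the other pack, with two BLUE bands and blue ends, same shape, in the other bay. It stays latched where it is.
- spray_can: Spray can with a red label, 56 across, 170 high; origin at its foot. Stands left of the rack. Leave alone.
- oil_bottle: Green oil bottle, 60 across, 170 high; origin at its foot. Stands right of the rack. Leave alone.
- screw_jar: Brass-coloured jar of screws, 62 across, 68 high, on the rack's shelf; origin at its foot. Leave alone.
- bit_box: Green drill-bit box, 70 x 110 x 32 high, on the rack's shelf; origin under its middle. Leave alone.
- screwdriver: Orange screwdriver, 200 long, lying on the bench; origin on the bench under its middle. Leave alone.
- tape_measure: Yellow tape measure, 70 x 36 x 66 high, on the bench to the right; origin under its middle. Leave alone.
- drill: Teal cordless drill without its pack, about 210 x 180 x 62 high, lying on its side on the bench to the left; origin on the bench under its motor. Leave alone.

How it is judged:
By the outcome, as a careful person would: the job done as asked, in the order asked, and still so for the second after the job is handed in, while the arm keeps its last pose, push and grip.
It also fails if it takes over 51 s, if anything falls off the work surface, if the arm or the gripper's body presses on something with over 40 N, if the wrist force passes 120 N, or if a joint passes its speed limit or range.

## Working session

There is one attempt and no reset: what is moved stays moved. The work goes in short steps, Python scripts to look and compute and a shell command to move; the robot and the scene stay as the last step left them, time stands still between calls to the robot, and variables do not carry over. Pictures are saved under pics/ and viewed, and the job is handed in when it is done.

```bash
ls; mkdir -p pics
python3 - <<'E'
from bench import ctrl
import cv2
for n in("scene","top"):
    cv2.imwrite(f"pics/{n}0.png",ctrl.get_image(n)[:,:,::-1]); print(n,ctrl.camera_model(n))
s=ctrl.get_state();print(s,ctrl.tip_reach)
E
```

```text
pics
scene {'mtx': array([[447.34842181,   0.        , 274.86274332],
       [  0.        , 447.34842181, 208.47939638],
       [  0.        ,   0.        ,   1.        ]]), 'xyz': array([0.10630565, 0.44754549, 1.05091921]), 'orientation': array([ 0.29500152, -0.76200599, -2.25051189])}
top {'mtx': array([[394.83185274,   0.        , 281.84263581],
       [  0.        , 394.83185274, 211.27354359],
       [  0.        ,   0.        ,   1.        ]]), 'xyz': array([ 0.32169312, -0.06530769,  1.33738155]), 'orientation': array([ 0.16809743, -0.17517529, -1.57907299])}
{'time': 0.1, 'joint_positions': array([-1.1859096 ,  0.32172138, -0.07012276,  1.45154186,  0.02257065,
        1.37079454, -0.05687065]), 'qd': array([-0.00011508, -0.0031834 , -0.00013297, -0.00431255, -0.0002535 ,
       -0.00058203,  0.00066068]), 'joint_torque': array([-2.89944082e-04, -4.92567444e+01, -4.05799448e-01, -3.13404214e+01,
       -6.40735659e-02,  3.93745070e-02,  7.74025580e-05]), 'position': array([0.2353702, 0.6053885, 0.2355946]), 'tool_rot': array([-5.78917371e-01, -3.08752841e+00,  2.60438722e-03]), 'ft_force': array([-0.50250537,  0.43052905, -1.12428345]), 'torque': array([ 0.01407352, -0.02656173, -0.00046806]), 'grip_width': 1.0003735095027027} 0.014
```

View pics/scene0.png

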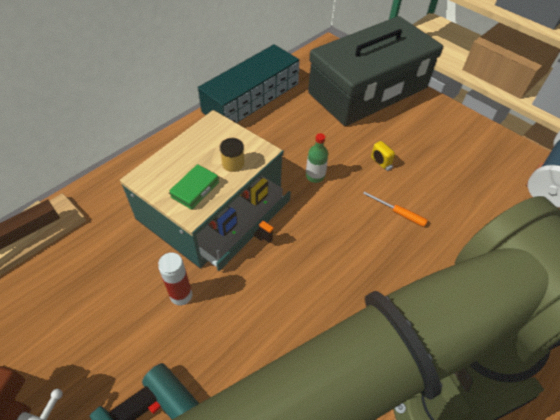

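View pics/top0.png

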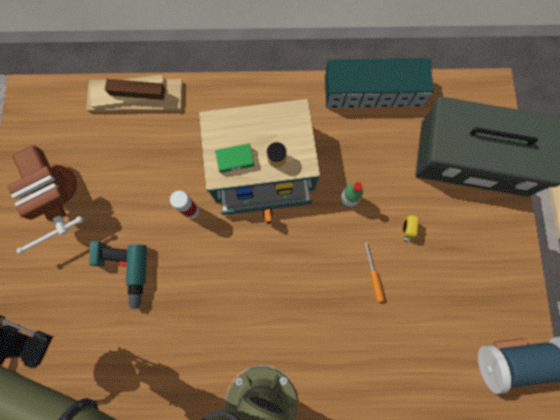

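The yellow pack is in the right bay at top-view (285,188), the blue one at (245,193), and the orange pull tip at (267,214). Shelf front edge runs from about (205,188) to (318,179). Next I measure these.

```bash
cat > h.py <<'E'
import numpy as np,cv2
from scipy.spatial.transform import Rotation as R
from bench import ctrl
def ray(n,px):
    m=ctrl.camera_model(n);K=m["mtx"];u,v=px
    d=np.array([(u-K[0,2])/K[0,0],-(v-K[1,2])/K[1,1],-1.])
    return m["xyz"],R.from_rotvec(m["orientation"]).apply(d)
def onz(n,px,z):
    o,d=ray(n,px);return o+d*(z-o[2])/d[2]
def proj(n,p):
    m=ctrl.camera_model(n);K=m["mtx"]
    c=R.from_rotvec(m["orientation"]).inv().apply(np.asarray(p)-m["xyz"])
    return K[0,0]*c[0]/-c[2]+K[0,2],K[1,1]*c[1]/c[2]+K[1,2]
def tri(pa,pb):
    o,d=ray("scene",pa);p,e=ray("top",pb)
    A=np.stack([d,-e],1);t=np.linalg.lstsq(A,p-o,rcond=None)[0]
    a=o+t[0]*d;b=p+t[1]*e
    return (a+b)/2,np.linalg.norm(a-b)
def crop(n,src,x0,x1,y0,y1,f,out):
    im=cv2.imread(src)[y0:y1,x0:x1];cv2.imwrite(out,cv2.resize(im,None,fx=f,fy=f,interpolation=cv2.INTER_NEAREST))
E
python3 - <<'E'
from h import *
crop("top","pics/top0.png",190,330,95,225,5,"pics/t1.png")
crop("scene","pics/scene0.png",115,295,105,265,4,"pics/s1.png")
for n in("top","scene"):
    im=cv2.imread(f"pics/{n}0.png");h=cv2.cvtColor(im,cv2.COLOR_BGR2HSV)
    for nm,lo,hi in(("orange",(4,200,150),(14,255,255)),("yellow",(22,150,90),(32,255,255)),("blue",(108,130,60),(125,255,255)),("wood",(10,60,185),(25,150,255))):
        m=cv2.inRange(h,lo,hi);k,l,st,c=cv2.connectedComponentsWithStats(m)
        for i in range(1,k):
            if st[i,4]>25: print(n,nm,st[i],c[i].round(1))
    if 1:
        m=cv2.inRange(h,(10,60,185),(25,150,255));m=cv2.morphologyEx(m,cv2.MORPH_CLOSE,np.ones((3,3)))
        c=max(cv2.findContours(m,0,2)[0],key=cv2.contourArea);print(cv2.approxPolyDP(cv2.convexHull(c),4,True).reshape(-1,2).tolist())
E
```

```text
top yellow [276 183  17   6  74] [283.7 185.3]
top yellow [403 215  16  23 268] [411.3 226.3]
top blue [236 187  17   8  81] [243.6 190.5]
top blue [239 195  12   4  32] [244.3 196.4]
top wood [134  75  28   7 123] [150.9  78.5]
top wood [168  79  13  19 191] [174.   86.5]
top wood [ 87  80  36  29 511] [98.5 94.4]
top wood [ 199   99  120   90 6552] [258.  138.6]
top wood [552 186   8  43 182] [556.8 201.9]
[[306, 99], [317, 174], [206, 187], [200, 112]]
scene orange [393 205  34  21 195] [410.4 215.6]
scene orange [260 221  13  11  74] [265.7 226.1]
scene yellow [371 141  23  27 328] [383.4 153.1]
scene yellow [251 179  16  26 132] [256.3 189.1]
scene yellow [258 187  10  13  52] [262.6 193.1]
scene blue [218 208  17  26 105] [224.3 218.4]
scene blue [226 218  10  13  55] [230.6 223.7]
scene wood [ 450    0  110   42 1219] [509.   17.6]
scene wood [417  17  34  16 291] [433.4  24.4]
scene wood [ 433   36  127   93 2051] [484.   81.5]
scene wood [ 120  111  161  122 7119] [194.6 166.8]
scene wood [ 50 194  25  19 265] [ 61.3 203.3]
scene wood [ 23 240  21  13  26] [ 32.5 246.4]
[[213, 111], [280, 150], [190, 232], [120, 179]]
```

View pics/t1.png

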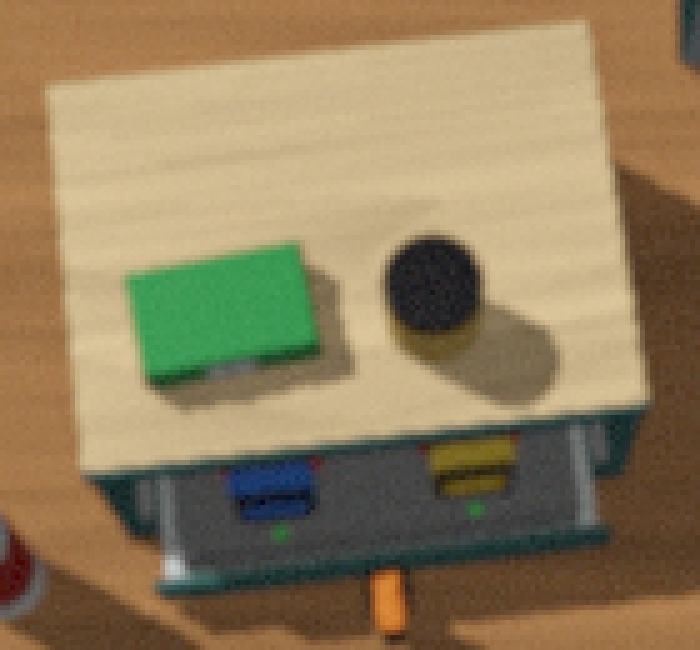

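View pics/s1.png

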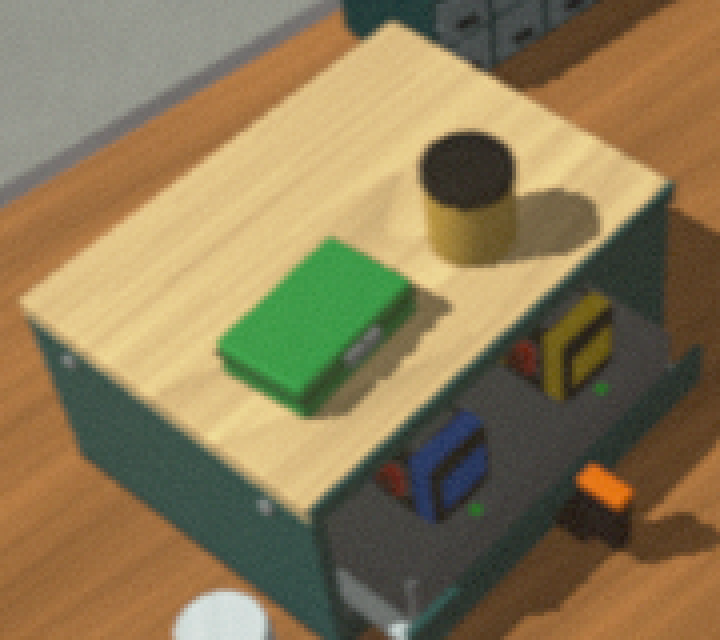

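Run:
```python
from h import *
T=[(199,112.2),(308,99.2),(320,175.4),(206.4,189.6)];S=[(120,180),(213,110),(283,151),(192.5,234.5)]
P={}
for n,q in(("top",T),("scene",S)):
    w=np.array([onz(n,p,.173) for p in q]);P[n]=w
    print(n,w.round(4).tolist(),[np.linalg.norm(w[i]-w[i-1]).round(3) for i in range(4)])
    e=w[3]-w[2];l=w[3]-w[0]
    print("edge mid",(w[2]+w[3])/2,"yaw of +y edge",np.degrees(np.arctan2(-e[0],e[1])),"side",np.degrees(np.arctan2(-l[1],-l[0])),"side2",np.degrees(np.arctan2(*(w[1]-w[2])[[1,0]])))
print(tri(S[3],T[3]),tri(S[2],T[2]))
print("pull top",onz("top",(267.8,214.5),.080),onz("scene",(266.3,225.8),.080))
for y in(.065,-.065):pass
im=cv2.imread("pics/top0.png");h=cv2.cvtColor(im,cv2.COLOR_BGR2HSV)
m=cv2.inRange(h[200:225,255:280],(5,150,120),(20,255,255));print(cv2.minAreaRect(cv2.findNonZero(m)))
```

```text
top [[0.9081, 0.1872, 0.173], [0.9486, -0.1626, 0.173], [0.6913, -0.192, 0.173], [0.651, 0.1569, 0.173]] [np.float64(0.259), np.float64(0.352), np.float64(0.259), np.float64(0.351)]
edge mid [ 0.67118086 -0.01754052  0.173     ] yaw of +y edge 6.587202920914369 side 6.718426648083624 side2 6.508810149347054
scene [[0.9075, 0.1886, 0.173], [0.9486, -0.1572, 0.173], [0.6883, -0.1854, 0.173], [0.6462, 0.1616, 0.173]] [np.float64(0.263), np.float64(0.348), np.float64(0.262), np.float64(0.35)]
edge mid [ 0.66722841 -0.01187433  0.173     ] yaw of +y edge 6.920729240690358 side 5.894019669510795 side2 6.177794634618276
(array([0.65337374, 0.15850417, 0.16245531]), np.float64(0.0014530275130678664)) (array([ 0.69489806, -0.19298837,  0.16259334]), np.float64(0.0005846032553743604))
pull top [ 0.59030977 -0.02728642  0.08      ] [ 0.58899971 -0.02474454  0.08      ]
((12.211539268493652, 16.557693481445312), (14.904828071594238, 6.864064693450928), 78.69007110595703)
```

```bash
cat >> h.py <<'E'
YAW=np.radians(6.55)
X=np.array([np.cos(YAW),np.sin(YAW),0]);Y=np.array([-np.sin(YAW),np.cos(YAW),0]);Z=np.array([0,0,1.])
PULL=np.array([.588,-.0262,0])
def goal(p,sgn=1):
    "rows needed for TCP at p, tool y along sgn*rack y, tool z down"
    s=ctrl.get_state();r=R.from_rotvec(s["tool_rot"])
    y=sgn*Y;z=-Z;x=np.cross(y,z);g=R.from_matrix(np.stack([x,y,z],1))
    print("shift mm",(r.inv().apply(np.asarray(p)-s["position"])*1e3).round(1),"turn",(r.inv()*g).as_rotvec().round(4))
    print("t",s["time"],"pos",s["position"].round(4),"F",s["ft_force"].round(1),"grip",s["grip_width"].round(3),"q",s["joint_positions"].round(2))
E
python3 - <<'E'
from h import *
p=PULL+Z*.2
goal(p,1);goal(p,-1)
E
```

```text
shift mm [-557.5 -460.9   36.4] turn [-1.70e-03 -4.00e-04 -4.85e-01]Traceback (most recent call last):
  File "<stdin>", line 3, in <module>
  File "h.py", line 29, in goal
    print("t",s["time"],"pos",s["position"].round(4),"F",s["ft_force"].round(1),"grip",s["grip_width"].round(3),"q",s["joint_positions"].round(2))
                                                                                       ^^^^^^^^^^^^^^^^^^^^^
AttributeError: 'float' object has no attribute 'round'
```

```bash
sed -i 's/s\["grip_width"\].round(3)/round(s["grip_width"],3)/' h.py
python3 -m handwheel '[[-20,-16,0,0,0,-0.02,-1],[-60,-50,0,0,0,-0.05,-1],[-105,-87,0,0,0,-0.09,-1],[-150,-124,0,0,0,-0.13,-1],[-195,-161,0,0,0,-0.17,-1],[-240,-198,0,0,0,-0.21,-1],[-285,-235,0,0,0,-0.25,-1],[-330,-272,0,0,0,-0.29,-1],[-375,-310,0,0,0,-0.33,-1],[-420,-347,0,0,0,-0.37,-1],[-450,-372,0,0,0,-0.4,-1],[-465,-384,0,0,0,-0.42,-1]]'; python3 -c "
from h import *
goal(PULL+Z*.2)"
```

```text
time: 1.6
position: [0.5304, 0.0764, 0.2362]
tool_rot: [0.072, -3.14, 0.001]
ft_force: [-1.0, 0.6, -0.1]
grip_width: 1.003
shift mm [ -52.8 -105.1   36.3] turn [-0.0008 -0.0004 -0.0684]
t 1.6 pos [0.5304 0.0764 0.2362] F [-1.   0.6 -0.1] grip 1.003 q [-0.56  0.07  0.38  1.75 -0.03  1.32  1.45]
```

```bash
python3 -m handwheel '[[-15,-30,0,0,0,-0.02,-1],[-32,-65,0,0,0,-0.045,-1],[-48,-95,10,0,0,-0.068,-1],[-53,-105,25,0,0,-0.068,-1],[-53,-105,36,0,0,-0.068,-1],[-53,-105,36,0,0,-0.068,-1]]'
python3 - <<'E'
from h import *
goal(PULL+Z*.055)
for n in("scene","top"): cv2.imwrite(f"pics/{n}2.png",ctrl.get_image(n)[:,:,::-1])
crop("top","pics/top2.png",190,330,95,225,5,"pics/t2.png")
crop("scene","pics/scene2.png",185,365,125,285,4,"pics/s2.png")
E
```

```text
time: 2.35
position: [0.5866, -0.0208, 0.1989]
tool_rot: [0.187, -3.133, -0.002]
ft_force: [0.1, 0.2, -0.7]
grip_width: 1.0
shift mm [ -1.2  -5.7 143.9] turn [ 0.0013 -0.0032  0.0049]
t 2.35 pos [ 0.5866 -0.0208  0.1989] F [ 0.1  0.2 -0.7] grip 1.0 q [-0.41  0.22  0.47  1.68 -0.1   1.27  1.77]
```

View pics/s2.png

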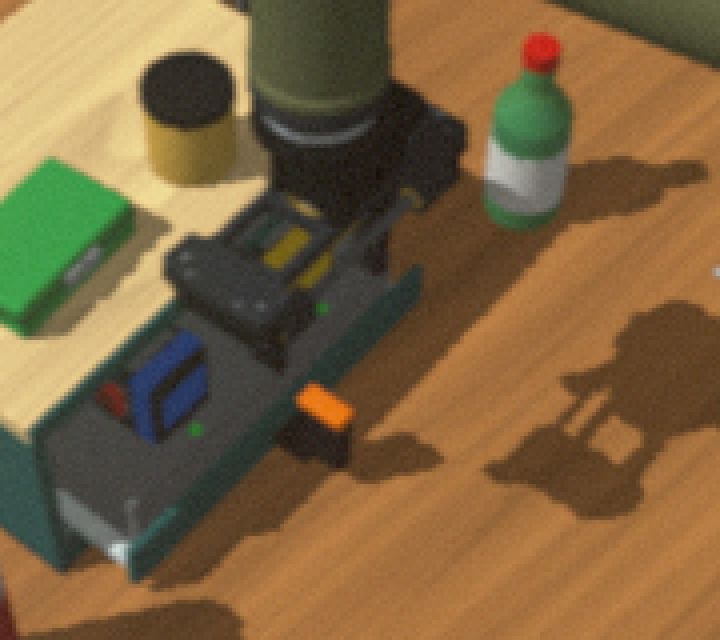

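View pics/t2.png

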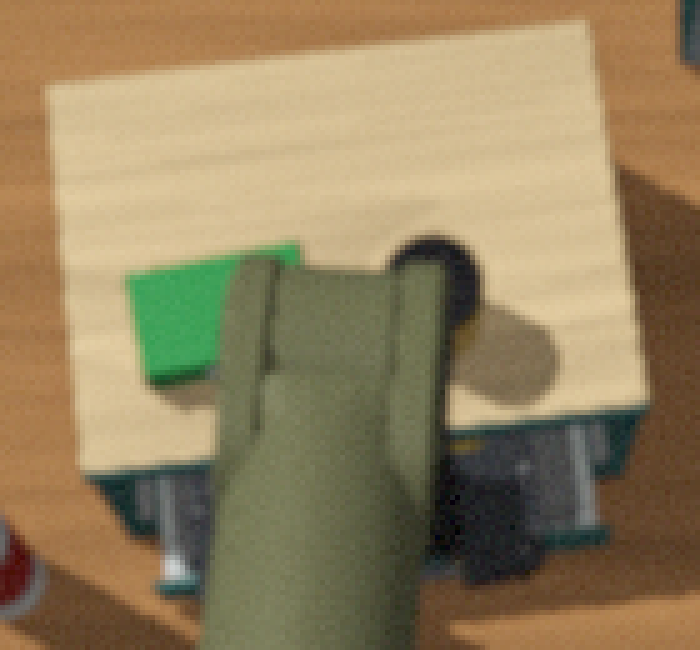

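Run:
```python
from h import *
for z in(.3,.35,.4,.45,.5,.6): print(z,onz("top",(259,148),z).round(3))
# jar
print(onz("top",(276.5,152.5),.241))
p=ctrl.get_state()["position"]
for a in(0,.1,.2,.3): print(a,proj("scene",p+Z*a))
```

```text
0.3 [ 0.733 -0.011  0.3  ]
0.35 [ 0.714 -0.013  0.35 ]
0.4 [ 0.694 -0.016  0.4  ]
0.45 [ 0.674 -0.019  0.45 ]
0.5 [ 0.654 -0.021  0.5  ]
0.6 [ 0.614 -0.027  0.6  ]
[ 0.74198111 -0.05918573  0.241     ]
0 (np.float64(265.6353008477879), np.float64(198.54763372349984))
0.1 (np.float64(265.59480173139923), np.float64(170.90265095386638))
0.2 (np.float64(265.5473030973889), np.float64(138.4797480393419))
0.3 (np.float64(265.4908186985568), np.float64(99.92309861815166))
```

View pics/scene2.png

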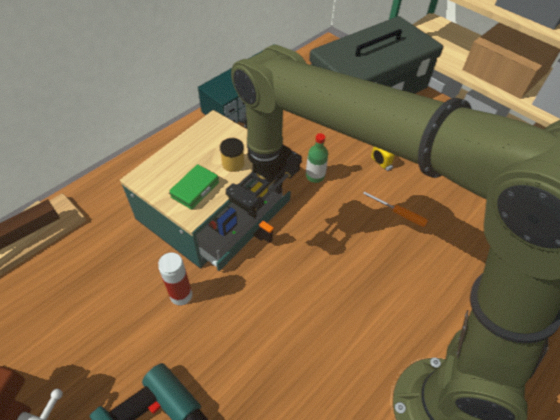

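```bash
python3 -m handwheel '[[-1,-6,15,0,0,0.004,-1],[-1,-6,45,0,0,0.004,-1],[-1,-6,80,0,0,0.004,-1],[-1,-6,110,0,0,0.004,-1],[-1,-6,130,0,0,0.004,-1],[-1,-6,142,0,0,0.004,-1],[-1,-6,144,0,0,0.004,-1],[-1,-6,144,0,0,0.004,-1]]'
python3 - <<'E'
from h import *
goal(PULL+Z*.055)
for n in("scene","top"): cv2.imwrite(f"pics/{n}3.png",ctrl.get_image(n)[:,:,::-1])
crop("scene","pics/scene3.png",185,365,125,285,4,"pics/s3.png")
E
```

```text
time: 3.45
position: [0.5903, -0.0287, 0.0574]
tool_rot: [-0.178, 3.135, 0.0]
ft_force: [0.2, -0.5, -0.7]
grip_width: 1.0
shift mm [2.  2.8 2.4] turn [-0.0001  0.0015 -0.0011]
t 3.45 pos [ 0.5903 -0.0287  0.0574] F [ 0.2 -0.5 -0.7] grip 1.0 q [-0.37  0.37  0.45  1.81 -0.19  1.    1.83]
```

View pics/s3.png

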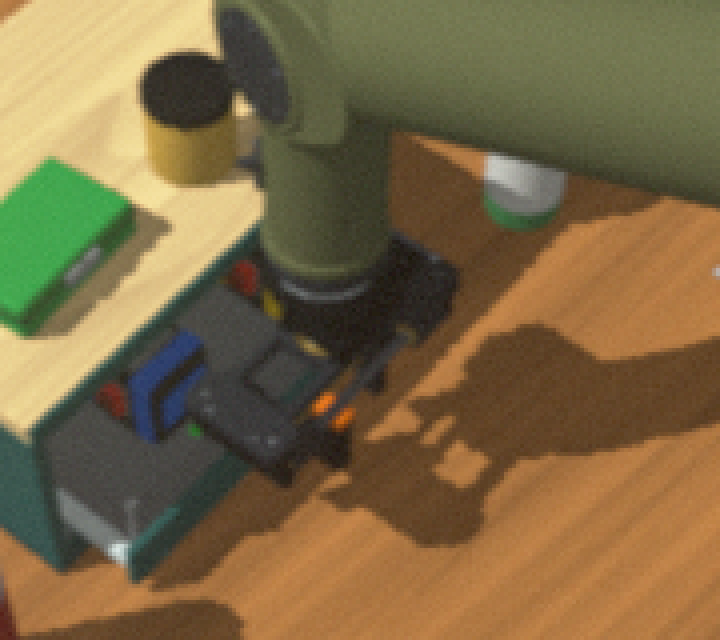

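```bash
python3 -m handwheel '[[0,0,0,0,0,0,1],[0,0,0,0,0,0,1],[0,0,0,0,0,0,1],[0,0,0,0,0,0,1],[0,0,0,0,0,0,1],[0,0,0,0,0,0,1]]' 15
python3 - <<'E'
from h import *
goal(PULL+Z*.055)
E
```

```text
time: 4.3
position: [0.5896, -0.0286, 0.0566]
tool_rot: [-0.178, 3.137, 0.0]
ft_force: [-0.2, -0.5, -0.0]
grip_width: 0.405
shift mm [1.3 2.6 1.6] turn [ 0.0001  0.     -0.0011]
t 4.3 pos [ 0.5896 -0.0286  0.0566] F [-0.2 -0.5 -0. ] grip 0.405 q [-0.37  0.37  0.45  1.81 -0.19  1.    1.83]
```

Still closing (35 mm wide).

```bash
python3 -m handwheel '[[0,0,0,0,0,0,1],[0,0,0,0,0,0,1],[0,0,0,0,0,0,1],[0,0,0,0,0,0,1],[0,0,0,0,0,0,1],[0,0,0,0,0,0,1]]' 15
python3 - <<'E'
from h import *
goal(PULL-.14*X+Z*.055)
E
```

```text
time: 5.05
position: [0.5893, -0.0256, 0.0565]
tool_rot: [0.181, -3.136, -0.005]
ft_force: [-2.4, 4.6, 1.2]
grip_width: 0.184
shift mm [141.4  -0.3   1.6] turn [ 0.0035 -0.0006  0.0008]
t 5.05 pos [ 0.5893 -0.0256  0.0565] F [-2.4  4.6  1.2] grip 0.184 q [-0.37  0.37  0.44  1.81 -0.19  1.    1.83]
```

```bash
python3 -m handwheel '[[3,1,0,0,0,0,1],[12,2,0,0,0,0,1],[27,2,0,0,0,0,1],[42,2,0,0,0,0,1],[57,2,0,0,0,0,1],[72,2,0,0,0,0,1],[87,2,0,0,0,0,1],[102,2,0,0,0,0,1],[117,2,0,0,0,0,1],[128,2,0,0,0,0,1],[135,2,0,0,0,0,1],[138,2,0,0,0,0,1]]'
python3 - <<'E'
from h import *
goal(PULL-.14*X+Z*.055)
E
```

```text
time: 6.55
position: [0.4519, -0.0414, 0.0565]
tool_rot: [-0.178, 3.136, 0.002]
ft_force: [2.7, 5.8, -3.4]
grip_width: 0.179
shift mm [ 3.  -0.4  1.5] turn [ 0.0015  0.0009 -0.0009]
t 6.55 pos [ 0.4519 -0.0414  0.0565] F [ 2.7  5.8 -3.4] grip 0.179 q [-0.42  0.08  0.47  2.14 -0.05  0.93  1.76]
```

```bash
python3 -m handwheel '[[3,1,0,0,0,0,1],[5,2,0,0,0,0,1],[7,2,0,0,0,0,1],[8,2,0,0,0,0,1],[8,2,0,0,0,0,1]]'
python3 - <<'E'
from h import *
goal(PULL-.14*X+Z*.055)
for n in("scene","top"): cv2.imwrite(f"pics/{n}4.png",ctrl.get_image(n)[:,:,::-1])
crop("scene","pics/scene4.png",165,345,145,305,4,"pics/s4.png")
crop("top","pics/top4.png",190,330,125,255,5,"pics/t4.png")
E
```

```text
time: 7.18
position: [0.4489, -0.0417, 0.0572]
tool_rot: [-0.177, 3.125, -0.003]
ft_force: [14.9, 1.8, -16.1]
grip_width: 0.183
shift mm [ 0.1 -0.5  2.2] turn [-0.0024  0.0114 -0.0014]
t 7.175 pos [ 0.4489 -0.0417  0.0572] F [ 14.9   1.8 -16.1] grip 0.183 q [-0.42  0.06  0.47  2.15 -0.04  0.92  1.75]
```

View pics/s4.png

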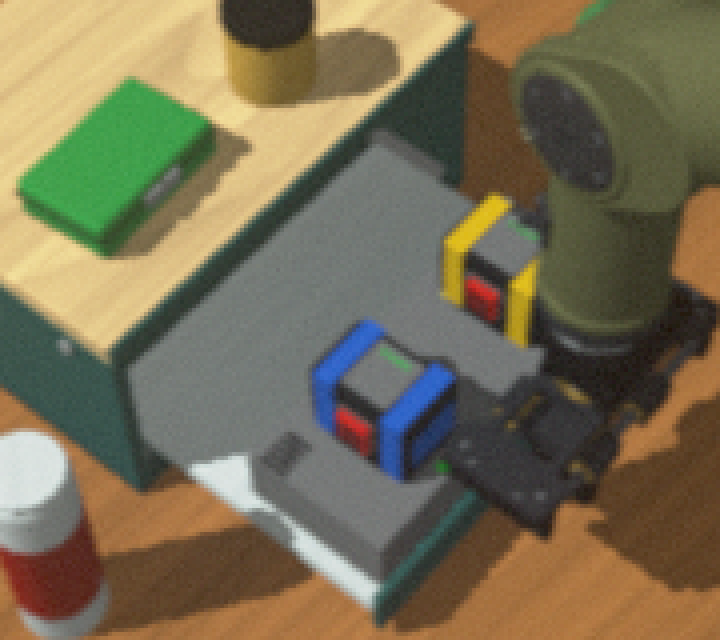

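```bash
python3 -m handwheel '[[-3,0,0,0,0,0,1],[-4,0,0,0,0,0,-1],[-4,0,0,0,0,0,-1],[-4,0,0,0,0,0,-1],[-4,0,0,0,0,0,-1],[-4,0,0,0,0,0,-1],[-4,0,0,0,0,0,-1],[-4,0,0,0,0,0,-1]]'
python3 - <<'E'
from h import *
goal(PULL-.14*X+Z*.20)
E
```

```text
time: 8.28
position: [0.4481, -0.0407, 0.0566]
tool_rot: [-0.178, 3.136, 0.0]
ft_force: [0.2, -0.4, 0.4]
grip_width: 0.898
shift mm [  -0.7   -1.5 -143.4] turn [ 0.      0.0001 -0.001 ]
t 8.275 pos [ 0.4481 -0.0407  0.0566] F [ 0.2 -0.4  0.4] grip 0.898 q [-0.42  0.07  0.47  2.14 -0.04  0.93  1.76]
```

Now up, and swing aside to the robot's left a bit to look at the packs.

```bash
python3 -m handwheel '[[0,0,-15,0,0,0,-1],[0,0,-45,0,0,0,-1],[0,0,-90,0,0,0,-1],[0,0,-135,0,0,0,-1],[0,0,-180,0,0,0,-1],[0,0,-200,0,0,0,-1],[0,0,-205,0,0,0,-1]]'
python3 - <<'E'
from h import *
goal(PULL-.14*X+Z*.20)
for n in("scene","top"): cv2.imwrite(f"pics/{n}5.png",ctrl.get_image(n)[:,:,::-1])
crop("scene","pics/scene5.png",165,345,145,305,4,"pics/s5.png")
crop("top","pics/top5.png",190,330,125,255,5,"pics/t5.png")
E
```

```text
time: 9.15
position: [0.4488, -0.0409, 0.2638]
tool_rot: [-0.177, 3.133, 0.001]
ft_force: [0.6, 0.8, -0.8]
grip_width: 1.003
shift mm [ 0.3 -1.3 63.8] turn [ 0.0003  0.004  -0.0013]
t 9.15 pos [ 0.4488 -0.0409  0.2638] F [ 0.6  0.8 -0.8] grip 1.003 q [-0.45 -0.15  0.44  1.89  0.07  1.39  1.65]
```

View pics/s5.png

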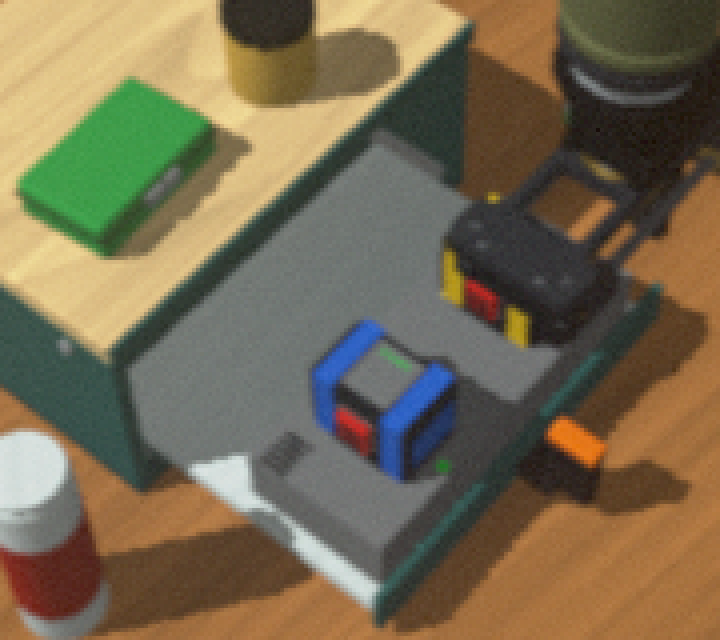

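View pics/t5.png

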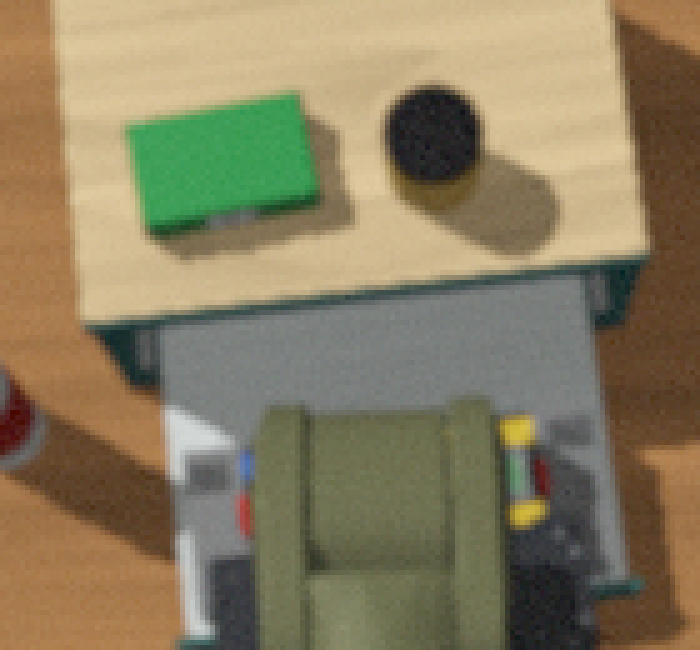

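Run:
```python
from h import *
im=cv2.imread("pics/scene5.png");h=cv2.cvtColor(im,cv2.COLOR_BGR2HSV)
m=cv2.inRange(h,(0,150,100),(4,255,255))|cv2.inRange(h,(174,150,100),(180,255,255))
o=cv2.inRange(h,(5,180,130),(18,255,255))
for nm,m in(("red",m),("or",o)):
  k,l,st,c=cv2.connectedComponentsWithStats(m)
  for i in range(1,k):
    if st[i,4]>20 and 165<c[i][0]<345 and 145<c[i][1]<305: print(nm,st[i],c[i].round(1))
P=PULL-.14*X;C=P+.105*X
print("pred Y left",proj("scene",C-.032*Y+.102*Z),"B left",proj("scene",C+.098*Y+.102*Z),"tip",proj("scene",P+.078*Z), "yellow c",C-.065*Y)
im=cv2.imread("pics/top5.png")
# yellow band ends in top view (crop 505-535, 418-445 and 512-545,500-525): front/back bands, pack top z .132
a=onz("top",(190+520/5,125+432/5),.132);b=onz("top",(190+527/5,125+513/5),.132);print("yellow bands mid",(a+b)/2,a,b)
```

```text
red [282 215   7  10  38] [285.3 218.9]
red [249 248   9  10  41] [253.3 251.9]
red [166 283  12  16  80] [171.1 290.4]
or [302 249  15  13 106] [308.8 254.9]
pred Y left (np.float64(285.1236949320394), np.float64(220.00383943658113)) B left (np.float64(252.97445340230334), np.float64(253.2682773009484)) tip (np.float64(309.91985148017056), np.float64(254.78427446989866)) yellow c [ 0.56064302 -0.09476818  0.        ]
yellow bands mid [ 0.56215928 -0.11244921  0.132     ] [ 0.58789506 -0.11084882  0.132     ] [ 0.53642351 -0.1140496   0.132     ]
```

Run:
```python
from h import *
goal(np.array([.562,-.0945,.19]))
```

```text
shift mm [-107.1  -66.2   72. ] turn [ 0.0002  0.0008 -0.0013]
t 9.25 pos [ 0.448  -0.0408  0.2619] F [ 0.8 -0.6 -0.4] grip 0.999 q [-0.45 -0.15  0.44  1.89  0.06  1.38  1.65]
```

```bash
python3 -m handwheel '[[-10,-6,0,0,0,0,-1],[-35,-22,0,0,0,0,-1],[-65,-40,10,0,0,0,-1],[-92,-57,30,0,0,0,-1],[-105,-65,50,0,0,0,-1],[-107,-66,65,0,0,0,-1],[-107,-66,72,0,0,0,-1],[-107,-66,72,0,0,0,-1]]'
python3 - <<'E'
from h import *
goal(np.array([.562,-.0945,.097]))
for n in("scene","top"): cv2.imwrite(f"pics/{n}6.png",ctrl.get_image(n)[:,:,::-1])
crop("scene","pics/scene6.png",185,365,145,305,4,"pics/s6.png")
E
```

```text
time: 10.25
position: [0.5612, -0.0939, 0.1892]
tool_rot: [0.178, -3.136, -0.001]
ft_force: [0.3, 0.1, -0.4]
grip_width: 0.999
shift mm [-0.8 -0.8 92.2] turn [ 0.0005 -0.0009 -0.0007]
t 10.25 pos [ 0.5612 -0.0939  0.1892] F [ 0.3  0.1 -0.4] grip 0.999 q [-0.37  0.19  0.55  1.74 -0.11  1.24  1.89]
```

View pics/s6.png

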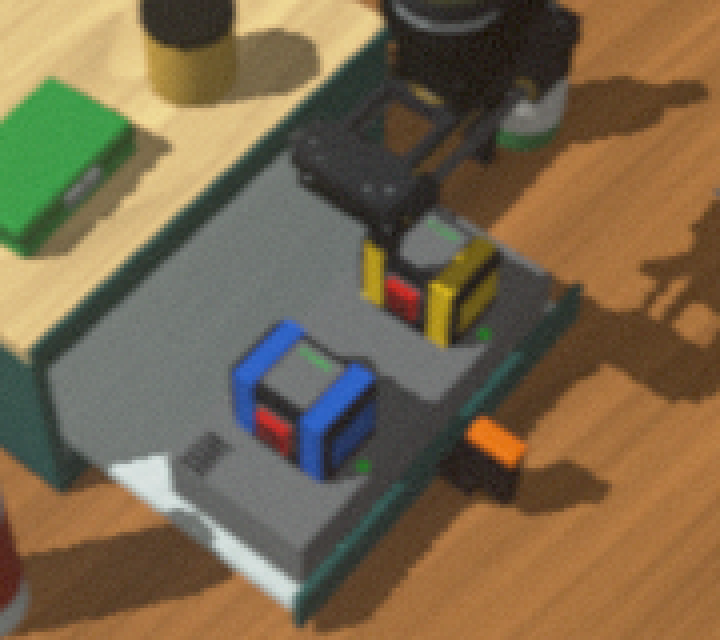

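```bash
python3 - <<'E'
from h import *
b=onz("top",(356.5,187),.165);print(b, "tool-rel", (b-np.array([.5612,-.0939,0]))@X,(b-np.array([.5612,-.0939,0]))@Y)
print(onz("top",(349,202),.02))
E
python3 -m handwheel '[[-1,-1,12,0,0,0,-1],[-1,-1,35,0,0,0,-1],[-1,-1,55,0,0,0,-1],[-1,-1,70,0,0,0,-1]]'
```

```text
[ 0.65483037 -0.3041284   0.165     ] tool-rel 0.0690384106757666 -0.2195366059772015
[ 0.64290939 -0.30485499  0.02      ]
time: 10.85
position: [0.5626, -0.0949, 0.1185]
tool_rot: [0.178, -3.136, -0.0]
ft_force: [0.7, -0.4, 0.1]
grip_width: 1.002
```

```bash
python3 -m handwheel '[[0,0,8,0,0,0,-1],[0,0,16,0,0,0,-1],[0,0,21,0,0,0,-1],[0,0,21,0,0,0,-1]]'
python3 - <<'E'
from h import *
goal(np.array([.562,-.0945,.097]))
for n in("scene","top"): cv2.imwrite(f"pics/{n}7.png",ctrl.get_image(n)[:,:,::-1])
crop("scene","pics/scene7.png",185,365,145,305,4,"pics/s7.png")
crop("top","pics/top7.png",190,330,125,255,5,"pics/t7.png")
E
```

```text
time: 11.35
position: [0.5629, -0.0951, 0.0984]
tool_rot: [0.178, -3.136, -0.0]
ft_force: [0.2, 0.0, 1.2]
grip_width: 0.999
shift mm [0.8 0.7 1.4] turn [ 0.     -0.0001 -0.0011]
t 11.35 pos [ 0.5629 -0.0951  0.0984] F [0.2 0.  1.2] grip 0.999 q [-0.34  0.29  0.54  1.83 -0.17  1.07  1.94]
```

View pics/s7.png

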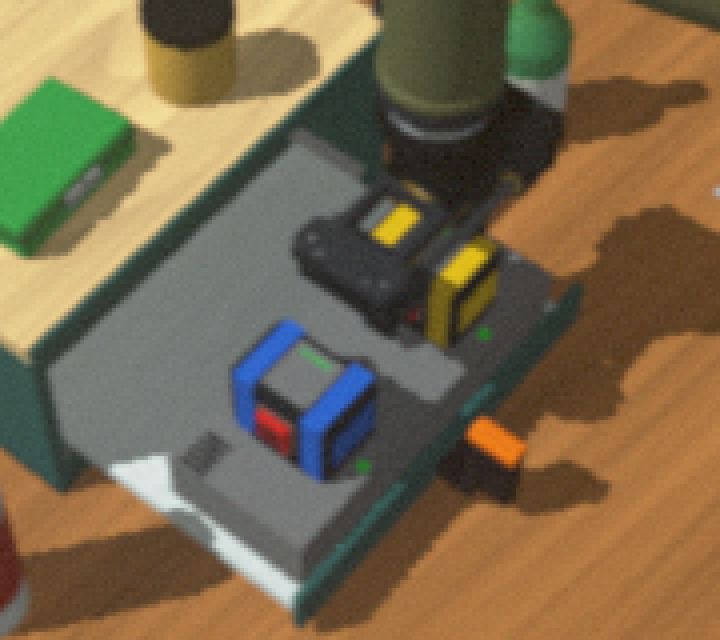

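```bash
python3 -m handwheel '[[0,0,0,0,0,0,1],[0,0,0,0,0,0,1],[0,0,0,0,0,0,1],[0,0,0,0,0,0,1],[0,0,0,0,0,0,1],[0,0,0,0,0,0,1],[0,0,0,0,0,0,1],[0,0,0,0,0,0,1]]' 30
python3 - <<'E'
from h import *
goal(np.array([.562,-.0945,.097]))
E
```

```text
time: 12.45
position: [0.5632, -0.0945, 0.0991]
tool_rot: [-0.178, 3.136, 0.001]
ft_force: [-1.9, 3.0, 6.5]
grip_width: 0.618
shift mm [1.2 0.1 2.1] turn [ 0.0009  0.0007 -0.0007]
t 12.45 pos [ 0.5632 -0.0945  0.0991] F [-1.9  3.   6.5] grip 0.618 q [-0.34  0.29  0.54  1.83 -0.17  1.07  1.94]
```

```bash
python3 -m handwheel '[[0,0,0,0,0,0,1],[0,0,-2,0,0,0,1],[0,0,-5,0,0,0,1],[0,0,-8,0,0,0,1],[0,0,-8,0,0,0,1]]' 35
python3 - <<'E'
from h import *
goal(np.array([.562,-.0945,.234]))
E
```

```text
time: 13.08
position: [0.5629, -0.0953, 0.1065]
tool_rot: [-0.177, 3.137, -0.0]
ft_force: [-1.2, -1.0, -5.0]
grip_width: 0.612
shift mm [   0.8    0.9 -127.5] turn [-0.0002  0.     -0.0013]
t 13.075 pos [ 0.5629 -0.0953  0.1065] F [-1.2 -1.  -5. ] grip 0.612 q [-0.34  0.28  0.54  1.82 -0.16  1.08  1.94]
```

```bash
python3 -m handwheel '[[0,0,-4,0,0,0,1],[0,0,-12,0,0,0,1],[0,0,-23,0,0,0,1],[0,0,-35,0,0,0,1],[0,0,-47,0,0,0,1],[0,0,-60,0,0,0,1],[0,0,-73,0,0,0,1],[0,0,-86,0,0,0,1],[0,0,-97,0,0,0,1],[0,0,-104,0,0,0,1],[0,0,-107,0,0,0,1],[0,0,-107,0,0,0,1]]'
python3 -m handwheel '[[0,0,0,0,0,0,1],[0,0,0,0,0,0,1],[0,0,0,0,0,0,1],[0,0,0,0,0,0,1]]'
python3 - <<'E'
from h import *
goal(np.array([.562,-.0945,.234]))
for n in("scene","top"): cv2.imwrite(f"pics/{n}8.png",ctrl.get_image(n)[:,:,::-1])
crop("scene","pics/scene8.png",165,345,125,285,4,"pics/s8.png")
crop("top","pics/top8.png",190,330,125,255,5,"pics/t8.png")
E
```

```text
time: 14.58
position: [0.5629, -0.0951, 0.2135]
tool_rot: [0.178, -3.136, -0.0]
ft_force: [0.6, 0.3, -5.2]
grip_width: 0.613
time: 15.08
position: [0.5629, -0.0951, 0.2135]
tool_rot: [0.178, -3.136, -0.0]
ft_force: [0.3, 0.5, -3.7]
grip_width: 0.615
shift mm [  0.8   0.7 -20.5] turn [ 0.0001 -0.0001 -0.0011]
t 15.075 pos [ 0.5629 -0.0951  0.2135] F [ 0.3  0.5 -3.7] grip 0.615 q [-0.37  0.18  0.55  1.7  -0.1   1.29  1.89]
```

View pics/s8.png

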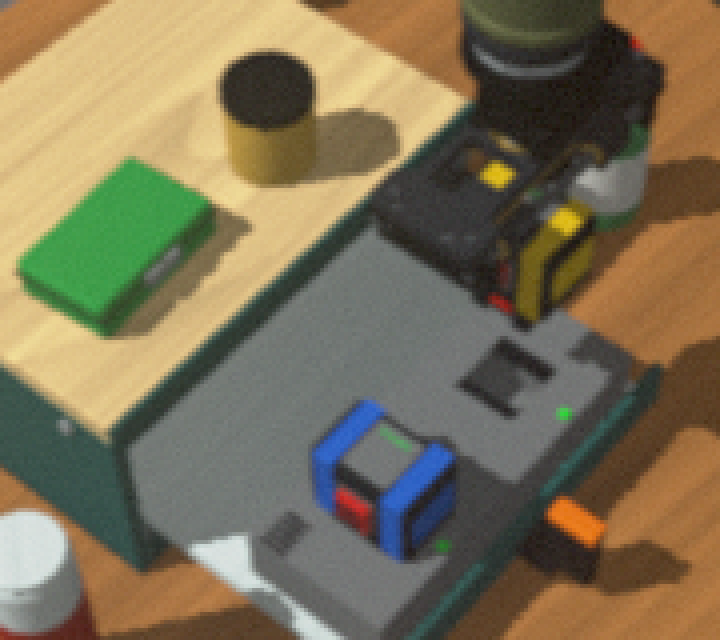

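View pics/t8.png

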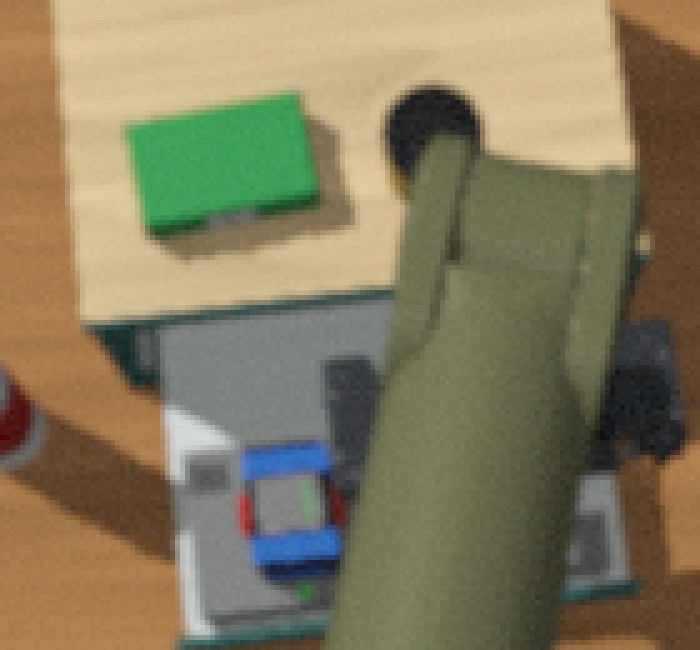

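The pack is out, the bay empty. The orange tip and blue pack are at the same pixels as before the lift, so the tray is still out. Handing in.

Run:
```python
from h import *
print(ctrl.close_job()); s=ctrl.get_state(); print(s["time"],s["position"],s["grip_width"])
```

```text
the job is handed in; nothing more can be done
None
the job is handed in; nothing more can be done
```

I pulled the tray out by its fin to its stop, then let go. At the stop the wrist force rose to about 15 N in the pull direction and 16 N down. I then gripped the yellow-banded pack by both red catches at 30–35 N and lifted it straight up about 115 mm. That puts the stem about 83 mm and the body about 115 mm above the charger. I handed it in at about 15 s, still holding the pack upright and still.

- **Last pose and grip:** the tool position was the same in two readings half a second apart. The measured opening was about 53.5 mm, close to the 55 mm expected with both catches pressed home. The force reading showed a downward load of about 4–5 N, which fits the pack's weight.
- **Last pictures:** the yellow bay was empty and the blue-banded pack was still in its bay. The orange pull tip was at the same pixels as before the lift, so the tray was still out. The jar, drill-bit box and spray can looked undisturbed. I did not check the screwdriver, tape measure, drill or oil bottle separately in the final pictures.
- **Disagreements:** the two camera views put the shelf edge about 4–6 mm apart. The yellow-pack position I used matched its catch in the scene camera to about 1 pixel and felt centred when gripped. No check failed.

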